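Clamp a compound bar with the draw latch

ROBOT

A 6-joint arm with a two-finger parallel gripper is mounted at the origin on the work surface; the furniture and walls round the work are solid. World frame = base frame: x ahead of the robot, y to its left, z up, the work surface at z = 0. Lengths are in m, angles in rad, forces in N, time in s.
With the tool pointing down it reaches from about 0.325 to 1 m from the base axis. Payload 5.1 kg.
Tool frame: the origin (TCP) lies at the very end of the fingers, on their centre line; the grasp point (between the pads) lies 19 mm behind it (env.grip_point_offset is the distance from the TCP to the grasp point, in m); z points along the fingers, y is the line along which they close (so a half turn about z gives the same grasp; the last joint's range is limited). The gripper opens to 85 mm and grips with 20 to 120 N. Pads are 22 mm wide; open, the fingers measure 114 mm over their backs; the gripper's body (76 mm by 85 mm) begins 54 mm behind the grasp point. The pads swing forward as they close: fully open they stand 13 mm farther back than shut.
Start: joints at [-1.274, 0.124, 1.65, -0, 1.367, -0.083], TCP at [0.241, -0.604, 0.231] pointing down, gripper open.
Joint ranges: [-2.61, 2.61], [-1.02, 2.33], [0.03, 2.71], [-1.35, 4.49], [0.32, 2.68], [-2.91, 2.91]. Speed limits (rad/s): [2.57, 2.57, 3.14, 3.14, 3.14, 3.14].

INTERFACE

Orientations are given as a rotation vector (axis times angle).
In Python, from station import env gives the robot as it stands.
- The arm moves only by the shell command python3 -m crank 'ROWS' [FORCE]. ROWS is JSON, a list of rows, each a list of 7 numbers: the shift along the world's x, y, z in cm, then the turn, a rotation vector about the world's x, y, z in degrees, then the closure, from 0 (fully open) to 1 (shut). In form: [[tx, ty, tz, rx, ry, rz, gripper], ...]. A call has 1 to 12 rows; each row is the pose to reach, as a shift and turn from the pose commanded when the call began; what a row does not reach only later rows make up. A row lasts 1/12 s, in which the tool goes at most 41.7 mm and 7.16 degrees, less where a joint would pass 70% of its speed; a pose out of reach is approached as far as the arm can. A call with a gripper value outside its range is refused whole. The fingers move at their own pace and stop on an object; FORCE is the grip in N (left out, the last holds). Time passes only in rows, so rows that repeat a pose let the fingers close. It gives the time, the measured TCP pose, the force, the opening and the grip force at its end, in the units of the state.
- env.state(): the state, without advancing time (a new reading comes with each control period).
- env.capture(name): name is "scene" or "top"; returns the picture (480x640x3 uint8, red, green, blue); there is no depth.
- env.camera_params(name): a dict with "fx", "fy", "cx", "cy" (pixels), "extrinsics" (4x4, takes a point from world to camera coordinates). Camera axes: x right, y down, z forward; pixel columns grow to the right and rows downward; lengths in m; the calibration is good to about 2 mm. A picture is of the moment at which its call begins. camera_params takes no time and is no camera call.
- env.job_done(): hands the job in; it is judged then, once.
The state is a dict: "time": time; "joint_pos": joint angles; "qd": joint speeds; "effort": joint torques, N m; "position": TCP position; "tcp_rot": TCP orientation; "contact_force": force on the tool from outside, world axes, zero at the start; "ft_torque": the same for the moment, N m; "gripper_width": finger opening in m; "gripper_force": force on a finger pad.
Only numpy, scipy, OpenCV 4.12 (cv2) and the standard library are available. Lean on these libraries where they do the work, as an engineer would, in place of code of your own. Each camera call takes 0.05 s, during which the arm holds its last target. There are 200 camera calls.

TASK

Clamp the white bar of polishing compound in the grey bar clamp for dressing. It stands on end: lean it over in the gripper and lay it down flat on the bench without letting it topple, then take it across its middle and put it flat, broad face down, on the bed between the two jaws, centred along them, and let go. Then swing the latch's brass crossbar over the two horns of the keeper so that it hooks behind them, and press the red lever down past centre until it lies flat, so the bar is clamped tight; leave the other things where they are.

Things in the scene. Friction and masses are not known exactly. Their poses are not given: they have to be found in the camera images.
- white_bar: Bar of polishing compound, white wrapper, off-white end, 35 x 95 x 27 mm (its own x, y, z), about 0.12 kg, standing on end on the bench. Origin: centre of one 35 x 95 mm face; the bar extends 27 mm from it along its own +z. Own y is the 95 mm length (pointing up at the start).
- white_center (a point): Centre of the white bar, axes as the bar's.
- green_bar: Bar like the white one but with a green end, also standing on end; a bystander. The two may stand in each other's place.
- green_center (a point): Centre of the green bar.
- clamp: Grey bar clamp fixed on the bench: plate 200 x 212 mm, 12 mm thick. Origin near its middle, on the bench; z up; x from the lever side to the keeper side, y along the jaws. Bed at y = -56 mm, draw latch at y = 52 mm. Fixed jaw: two posts 24 mm wide at y = -91 and -21 mm, faces at x = 0, tops at z = 33 mm; a gripper finger fits in the 46 mm between them. A rod lies at y = 6 mm.
- bed (a point): Top of the base plate (z = 12 mm) in the middle of where the clamped bar lies (clamp x = 17, y = -56 mm); axes as the clamp's. The bar's length goes along y, its 35 mm width along x.
- jaw (a joint): Sliding jaw, m: gap between the jaws = 32 mm + this value; opens to clamp +x. 8 to 11 mm at the start, about 2 to 3 mm on the clamped bar. 1.5 N friction, stays where left. Two fingers opposite the fixed posts, same widths and tops, 31 mm long, on a cross-beam (z up to 32 mm); a gripper finger fits between them.
- lever_pivot (a point): Hinge axis (along clamp y) of the lever, 48 mm above the bench, at clamp x = -25, y = 52 mm, between two posts (y = 24 mm either side, 8 mm wide, tops at z = 57 mm).
- lever (a joint): Lever angle, rad: 0 = closed, flat, pointing from its pivot to clamp -x; grows as it is raised (1.57 = upright; limit 2.4, leaning to +x). Stays where left (0.06 N m friction). With the latch hooked, dead centre is at 0.24; below that it pulls itself shut onto its stop. Pressing it shut takes about 3 to 8 N at its end.
- lever_end (a point): End of the lever, 68 mm from the pivot, on its outer face (the top when closed), 5 mm off the plane through the pivot. The red grip is 30 mm wide, 9 mm thick, from 36 to 68 mm from the pivot.
- bail (a joint): Bail angle on the lever, rad. A U of wire, arms 72 mm apart, crossbar 85 mm from its hinge, which is on the lever 22 mm from the pivot: at lever angle q at clamp x = -25 - 22 cos(q - 0.244), z = 48 + 22 sin(q - 0.244) mm. The bail rises from level, toward clamp +x, by (bail - lever). Swings freely; starts thrown back on its stop at 3.9. Pulling it can move the lever.
- bail_bar (a point): Middle of the bail's brass crossbar: round, 10 mm thick, 72 mm long, along clamp y.
- keeper_seat (a point): Where the crossbar's middle rests when hooked, 48 mm above the bench; axes as the clamp's. The keeper rides on the sliding jaw, on springs giving toward -x (4.5 N per mm). The crossbar comes down past the horns' noses (about 8 mm to the +x side) onto two arms, tops 5 mm below this point, and is drawn back in under them. The jaw's cross-beam (top 32 mm above the bench) begins 23 mm to the +x side.
- keeper: The dark keeper. Its two horns are 12 mm wide, 24 mm either side of the seat along y, with 36 mm free between them for a finger. Each is a 7 mm wall whose hooking face is 5 mm to the -x side of the seat, with a round nose (8 mm thick) overhanging 5 mm to +x, top 14 mm above the seat. Origin as the clamp's, shifted by the jaw's travel.
- paste_tin: Round tin, 69 mm across, 28 mm high; a bystander.
- powder_jar: Jar with red lid, 57 mm across, 64 mm high; a bystander.
There are look-alikes about, which are no part of the job. Of the things that look like the white_bar, the larger one is meant.

How it is judged:
By the outcome, as a careful person would: the job done as asked, in the order asked, and still so for the second after the job is handed in, with the robot touching nothing.
It also fails if it takes over 72 s, if anything falls off the work surface, if the arm or the gripper's body presses on something with over 40 N, if the wrist force passes 120 N, or if a joint passes its speed limit or range.

## Working session

There is one attempt and no reset: what is moved stays moved. The work goes in short steps, Python scripts to look and compute and a shell command to move; the robot and the scene stay as the last step left them, time stands still between calls to the robot, and variables do not carry over. Pictures are saved under pics/ and viewed, at most 10 in all, crops included, and the job is handed in when it is done.

```bash
ls; mkdir -p pics; cat > h.py <<'E'
import numpy as np,cv2
from station import env
def ray(cam,u,v):
    p=env.camera_params(cam);E=np.array(p["extrinsics"]);R,t=E[:3,:3],E[:3,3]
    d=R.T@np.array([(u-p["cx"])/p["fx"],(v-p["cy"])/p["fy"],1]);return -R.T@t,d
def onz(cam,u,v,z):
    o,d=ray(cam,u,v);return o+d*(z-o[2])/d[2]
def tri(a,b):
    A=np.zeros((3,3));c=np.zeros(3)
    for q in (a,b):
        o,d=ray(*q);d=d/np.linalg.norm(d);P=np.eye(3)-np.outer(d,d);A+=P;c+=P@o
    return np.linalg.solve(A,c)
def proj(cam,X):
    p=env.camera_params(cam);E=np.array(p["extrinsics"]);X=np.atleast_2d(X)
    c=X@E[:3,:3].T+E[:3,3];return np.c_[p["fx"]*c[:,0]/c[:,2]+p["cx"],p["fy"]*c[:,1]/c[:,2]+p["cy"]]
def snap(cam,name,crop=None,size=None):
    im=env.capture(cam)[:,:,::-1]
    cv2.imwrite(f"pics/{name}_raw.png",im)
    if crop: x,y,w,h=crop; im=im[y:y+h,x:x+w]
    if size: im=cv2.resize(im,size,interpolation=cv2.INTER_CUBIC)
    cv2.imwrite(f"pics/{name}.png",im)
E
python3 - <<'E'
from h import *
snap("scene","s0");snap("top","t0")
for c in("scene","top"):
    p=env.camera_params(c);o,d=ray(c,320,240);print(c,p["fx"],o,d)
print(env.state())
E
```

```text
pics
scene 576.7064604578726 [-0.064348   0.9196004  1.1538187] [ 0.37022311 -0.60331547 -0.70664316]
top 551.6021239341402 [ 0.38095969 -0.02653037  1.3357509 ] [ 0.10763471  0.01732203 -0.99412662]
{'time': 0.1, 'joint_pos': array([-1.27360008e+00,  1.24423750e-01,  1.65151779e+00,  1.02719482e-05,
        1.36754831e+00, -8.25824073e-02]), 'qd': array([ 0.00032459,  0.00028519, -0.00073299,  0.0013778 , -0.00040423,
       -0.00080709]), 'effort': array([ 7.96775257e-04, -4.24930072e+01, -3.66654754e+01, -1.35663749e-04,
        3.92149566e-03,  1.60871321e-05]), 'position': array([ 0.24078759, -0.60315767,  0.23019802]), 'tcp_rot': array([-3.08327010e+00, -5.92616824e-01,  3.03283055e-04]), 'contact_force': array([ 0.13399512, -0.43730442, -0.04707837]), 'ft_torque': array([0.00806822, 0.04174931, 0.04357255]), 'gripper_force': 0.0, 'gripper_width': 0.08517826311863554}
```

View pics/s0.png

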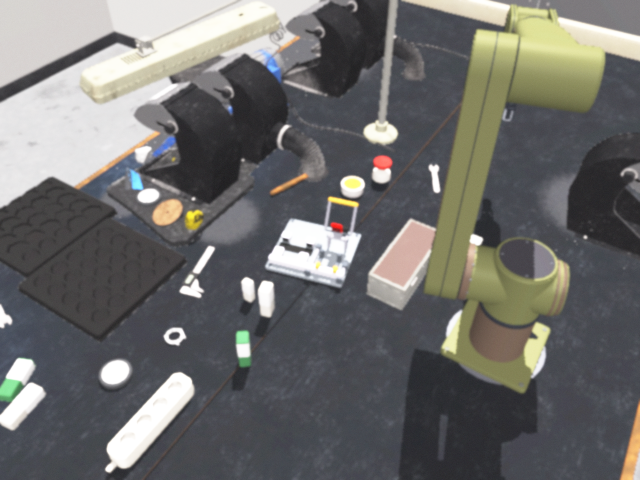

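View pics/t0.png

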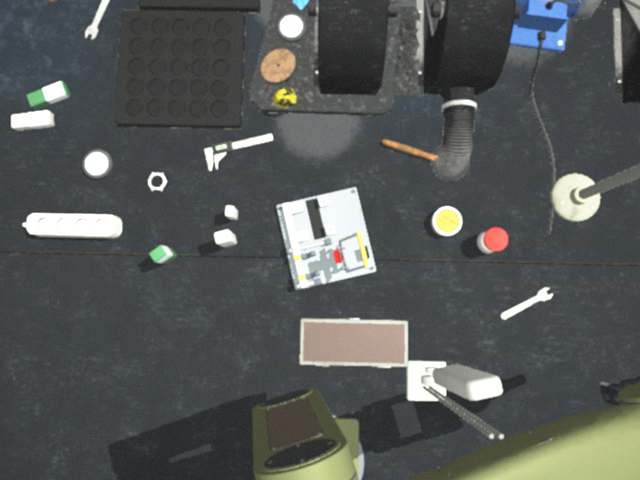

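The scene view shows the tall white bar at about (266,300), a smaller look-alike at (248,290), the green bar at (243,348) and the clamp at (315,250). In the top view they are at (225,239), (231,213), (162,254) and (326,238). Next I'll enlarge both.

```bash
python3 - <<'E'
import cv2
a=cv2.imread("pics/t0_raw.png")[180:300,200:385];b=cv2.imread("pics/s0_raw.png")[190:330,230:370]
cv2.imwrite("pics/t1.png",cv2.resize(a,None,fx=4.3,fy=4.3,interpolation=cv2.INTER_CUBIC))
cv2.imwrite("pics/s1.png",cv2.resize(b,None,fx=4.2,fy=4.2,interpolation=cv2.INTER_CUBIC))
E
```

```text
(no output)
```

View pics/t1.png

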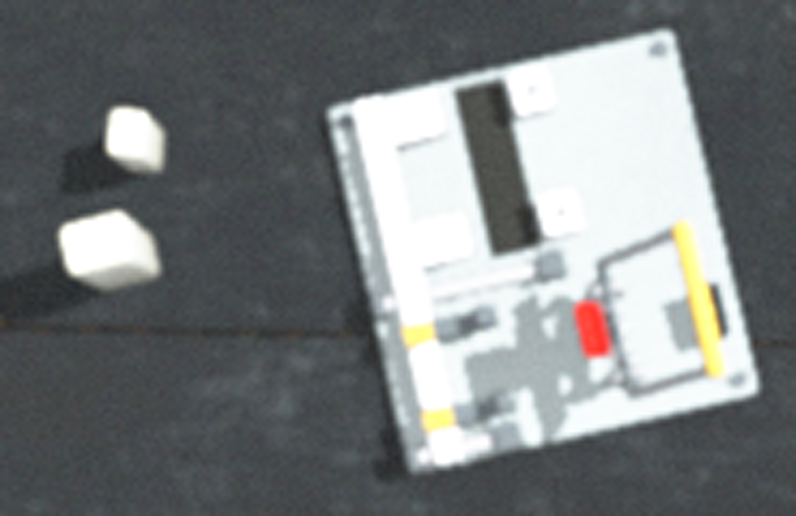

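View pics/s1.png

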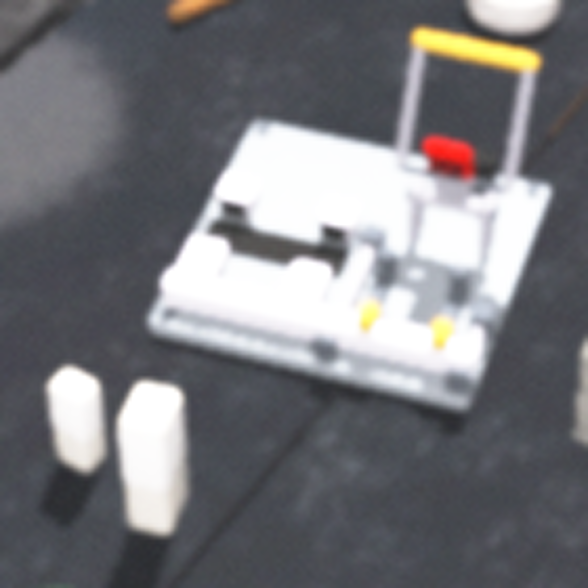

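Top crop (4.3x from 200,180): the plate corners are about (328,110), (672,30), (757,388) and (412,470). The brass crossbar ends are at (680,225) and (715,373), the horns at (418,335) and (437,418), and the post tops' inner edges at (510,95) and (541,217). I'll do one contrast-stretched composite to get the bar's yaw and a second view of the clamp.

```bash
python3 - <<'E'
import cv2,numpy as np
t=cv2.imread("pics/t0_raw.png");s=cv2.imread("pics/s0_raw.png")
def st(im,lo):
    return np.clip((im.astype(float)-lo)*255/(255-lo),0,255).astype(np.uint8)
f=lambda im,x,y,w,h,W,H:cv2.resize(im[y:y+h,x:x+w],(W,H),interpolation=cv2.INTER_CUBIC)
A=f(st(t,120),208,222,40,30,400,300)
B=f(st(s,120),250,275,40,50,240,300)
C=f(st(s,140),265,215,100,75,400,300)
D=f(st(t,140),275,185,100,75,400,300)
im=np.zeros((600,800,3),np.uint8);im[:300,:400]=A;im[:300,400:640]=B;im[300:,:400]=C;im[300:,400:]=D
cv2.imwrite("pics/c1.png",im)
E
```

```text
(no output)
```

View pics/c1.png

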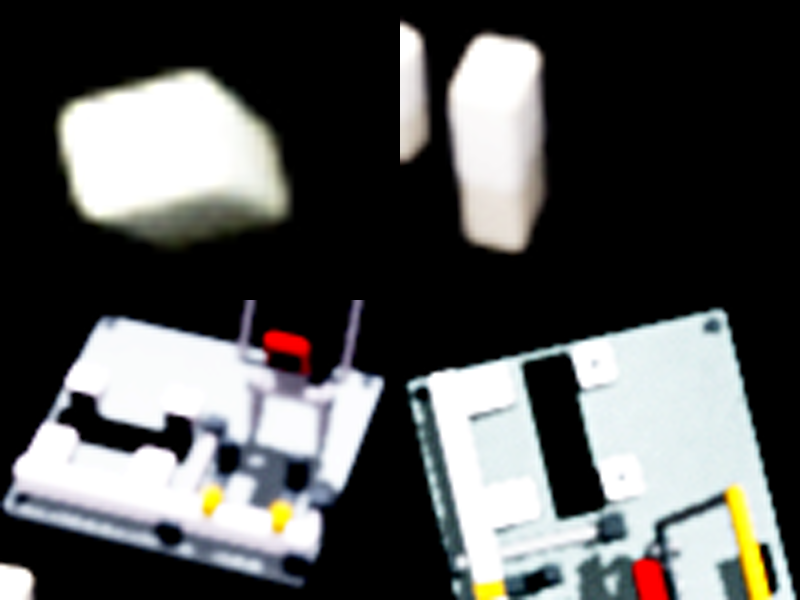

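Zoomed: the bar's top face in the top view (10x from 208,222) has corners at about (60,110), (200,70), (228,172) and (80,215). Its 35 mm side runs nearly along clamp x. Now I'll fit both poses.

```bash
cat > fit.py <<'E'
from h import *
from scipy.optimize import least_squares
T=lambda u,v:("top",200+u/4.3,180+v/4.3)
S=lambda u,v:("scene",230+u/4.2,190+v/4.2)
def W(p,X):
    c,s=np.cos(p[2]),np.sin(p[2]);X=np.array(X,float)
    return np.array([p[0]+c*X[0]-s*X[1],p[1]+s*X[0]+c*X[1],X[2]])
# p: x,y,yaw,ox,oy,jaw, barx, barz
def res(p):
    r=[]
    ox,oy,j,bx,bz=p[3:8]
    L=[((ox+.1,oy-.106,.012),T(328,108),2),((ox-.1,oy-.106,.012),T(674,29),1),((ox-.1,oy+.106,.012),T(759,388),1),
       ((ox-.1,oy-.106,.012),S(258,120),1),((ox-.1,oy+.106,.012),S(551,183),1),
       ((0,-.091,.033),T(509,95),1),((0,-.021,.033),T(540,217),1),
       ((bx,.052-.036,bz),T(681,225),1),((bx,.052+.036,bz),T(714,373),1),
       ((bx,.052-.036,bz),S(415,38),1),((bx,.052+.036,bz),S(538,62),1)]
    for X,(c,u,v),w in L:
        r+=list((proj(c,W(p,X))[0]-[u,v])/w)
    return np.array(r)
s=least_squares(res,[.4,-.03,1.4,0,0,.01,-.08,.1],loss="soft_l1")
p=s.x;print(p.round(4),"\n",s.fun.reshape(-1,2).round(1))
for u,v in((418,335),(437,418)):
    c_,uu,vv=T(u,v);X=onz(c_,uu,vv,.06);c,sn=np.cos(p[2]),np.sin(p[2]);d=X[:2]-p[:2];print("horn in clamp",c*d[0]+sn*d[1],-sn*d[0]+c*d[1])
for n,X in dict(bed=(.017,-.056,.012),bail=(p[6],.052,p[7]),pivot=(-.025,.052,.048)).items(): print(n,W(p,X).round(4))
# bar
def rb(q):
    r=[]
    for (a,b),(u,v) in zip([(1,1),(-1,1),(-1,-1),(1,-1)],[(60,110),(200,70),(228,172),(80,215)]):
        a*=q[3];b*=q[4]
        X=[q[0]+np.cos(q[2])*a-np.sin(q[2])*b,q[1]+np.sin(q[2])*a+np.cos(q[2])*b,.095]
        # a along bar 35mm axis (left in image), b up
        r+=list(proj("top",X)[0]-[208+u/10,222+v/10])
    return r
f=lambda s:least_squares(rb,[.4,.25,1.3,.0175,s*.0135])
b=min((f(1),f(-1)),key=lambda z:z.cost);print("bar",b.x.round(4),b.cost)
m=b.x; print("scene base pred",proj("scene",[[m[0],m[1],0],[m[0],m[1],.095]]))
E
python3 fit.py
```

```text
[ 5.248e-01 -2.100e-02  1.817e+00  1.700e-03 -4.700e-03  9.540e-02
 -6.610e-02  1.431e-01] 
 [[-0.   0. ]
 [-0.4  0.2]
 [ 0.1  1.5]
 [-0.8 -1.4]
 [-0.3 -0.4]
 [ 0.3  0. ]
 [-0.3 -0. ]
 [ 0.   1.4]
 [-0.  -0.8]
 [ 1.  -0. ]
 [-2.3 -0.1]]
horn in clamp 0.07838569998367667 0.03032277255298354
horn in clamp 0.07822613396339143 0.07626983698254586
bed [0.5749 0.0092 0.012 ]
bail [ 0.4905 -0.0978  0.1431]
pivot [ 0.4804 -0.0579  0.048 ]
bar [ 0.5196  0.217   1.8605  0.0169 -0.0122] 0.14229270671730576
scene base pred [[267.35350287 310.0380995 ]
 [265.18375449 285.36750249]]
```

```bash
cat >> h.py <<'E'
from scipy.spatial.transform import Rotation as Rr
def pose(P,d,tilt,cyaw):
    """grip point P, d m behind TCP, tilt deg (+ = tip outward), closing yaw deg (tool y)"""
    a=np.radians(cyaw);t=np.radians(tilt);y=np.array([np.cos(a),np.sin(a),0])
    h=np.cross(y,[0,0,-1]);z=np.array([0,0,-np.cos(t)])+np.sin(t)*h
    return np.array(P)+d*z,np.c_[np.cross(y,z),y,z]
def rel(*a):
    s=env.state();T,R=pose(*a);R0=Rr.from_rotvec(s["tcp_rot"])
    print("shift cm",((T-s["position"])*100).round(2),"turn",np.degrees((Rr.from_matrix(R)*R0.inv()).as_rotvec()).round(1),"TCP",T.round(4))
E
python3 - <<'E'
from h import *
print(tri(("top",222.2,236.2),("scene",266.2,284.7)))
print("look top", tri(("top",200+133/4.3,180+130/4.3),("scene",230+75/4.2,190+378/4.2)))
rel((.52,.217,.185),.011,-60,-73.4)
E
```

```text
[0.51839276 0.21600785 0.09755451]
look top [0.5841872  0.20495988 0.06335123]
shift cm [27.01 81.74 -5.07] turn [-19.8  56.7  -4.6] TCP [0.5109 0.2143 0.1795]
```

```bash
python3 -m crank '[[5,10,10,0,0,0,0.3],[5,15,10,0,0,0,0.3],[14,40,10,0,0,-2,0.3],[14,40,10,0,0,-2,0.3],[14,40,10,0,0,-2,0.3],[14,40,10,0,0,-2,0.3],[14,40,10,0,0,-2,0.3],[20,70,10,-10,28,-2,0.3],[20,70,10,-10,28,-2,0.3],[20,70,10,-10,28,-2,0.3],[20,70,10,-10,28,-2,0.3],[20,70,10,-10,28,-2,0.3]]' 40
python3 - <<'E'
from h import *
rel((.519,.2165,.185),.011,-60,-73.4);print(env.state()["joint_pos"],env.state()["gripper_width"])
E
```

```text
time: 1.1
position: [0.3824, -0.1409, 0.3177]
tcp_rot: [2.915, 0.512, -0.787]
contact_force: [-0.0, 0.1, -1.0]
gripper_width: 0.0598
gripper_force: 0.0
shift cm [ 12.75  35.47 -13.82] turn [-9.9 28.2 -2.9] TCP [0.5099 0.2138 0.1795]
[-0.28889459 -0.1884265   1.87282368 -0.30928023  1.88518724  0.90251778] 0.05979824346496567
```

```bash
python3 -m crank '[[12,35,-2,-10,28,-3,0.3],[12,35,-2,-10,28,-3,0.3],[12,35,-2,-10,28,-3,0.3],[12,35,-2,-10,28,-3,0.3],[12,35,-2,-10,28,-3,0.3],[12,35,-2,-10,28,-3,0.3],[12,35,-2,-10,28,-3,0.3],[12,35,-2,-10,28,-3,0.3],[12,35,-2,-10,28,-3,0.3],[12.5,35,-6,-10,28,-3,0.3],[12.5,35,-11,-10,28,-3,0.3],[12.5,35,-11,-10,28,-3,0.3]]'
python3 - <<'E'
from h import *
rel((.519,.2165,.077),.011,-60,-73.4);print(env.state()["joint_pos"],env.state()["gripper_width"])
E
```

```text
time: 2.1
position: [0.5043, 0.2059, 0.2021]
tcp_rot: [2.572, 0.369, -1.484]
contact_force: [-0.7, -0.2, -2.3]
gripper_width: 0.0597
gripper_force: 0.0
shift cm [  0.55   0.79 -13.06] turn [0.3 0.1 0.1] TCP [0.5099 0.2138 0.0715]
[ 2.89874326e-01  5.33638855e-01  1.42821208e+00 -2.06488219e-03
  2.22723770e+00  1.57536684e+00] 0.05969810112429056
```

```bash
python3 -m crank '[[0.5,0.8,-2,0,0,0,0.3],[0.5,0.8,-5,0,0,0,0.3],[0.5,0.8,-8,0,0,0,0.3],[0.5,0.8,-10,0,0,0,0.3],[0.5,0.8,-12,0,0,0,0.3],[0.5,0.8,-13,0,0,0,0.3],[0.5,0.8,-13,0,0,0,0.3]]'
python3 - <<'E'
from h import *
rel((.519,.2165,.077),.011,-60,-73.4)
snap("scene","s2");snap("top","t2")
a=cv2.imread("pics/s2_raw.png")[230:330,215:315];b=cv2.imread("pics/t2_raw.png")[190:270,190:270]
cv2.imwrite("pics/c2.png",np.hstack([cv2.resize(x,(400,400),interpolation=cv2.INTER_CUBIC) for x in(a,b)]))
E
```

```text
time: 2.68
position: [0.5105, 0.2132, 0.0778]
tcp_rot: [2.578, 0.367, -1.478]
contact_force: [-0.6, -0.2, -0.5]
gripper_width: 0.0599
gripper_force: 0.0
shift cm [-0.07  0.06 -0.63] turn [0.2 0.4 0.2] TCP [0.5099 0.2138 0.0715]
```

View pics/c2.png

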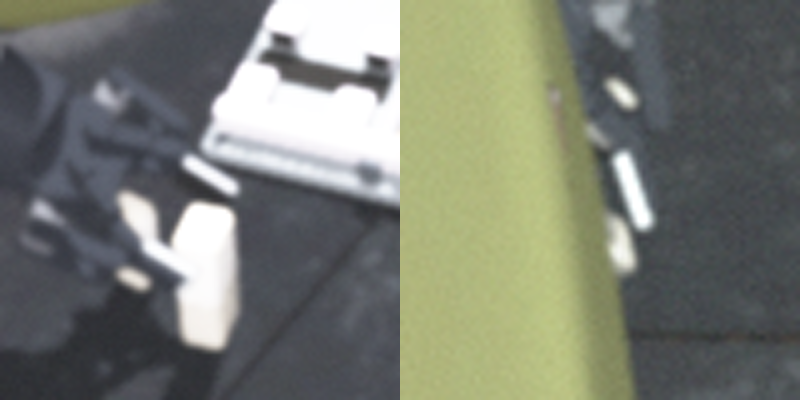

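The bar (crop (205,220)) stands between the two pads, which are at (165,258) and (210,175). The tips reach only partly over it, so I'll go a little deeper and close.

```bash
python3 -m crank '[[-0.4,-0.1,-0.2,0,0,0,0.3],[-0.4,-0.1,-0.2,0,0,0,0.3],[-0.4,-0.1,-0.2,0,0,0,0.45],[-0.4,-0.1,-0.2,0,0,0,0.55],[-0.4,-0.1,-0.2,0,0,0,0.7],[-0.4,-0.1,-0.2,0,0,0,0.8],[-0.4,-0.1,-0.2,0,0,0,0.8],[-0.4,-0.1,-0.2,0,0,0,0.8]]' 40
python3 - <<'E'
from h import *
snap("scene","s3");a=cv2.imread("pics/s3_raw.png")[230:330,215:315];cv2.imwrite("pics/c3.png",cv2.resize(a,(500,500),interpolation=cv2.INTER_CUBIC))
E
```

```text
time: 3.45
position: [0.5081, 0.2132, 0.0783]
tcp_rot: [2.582, 0.369, -1.472]
contact_force: [1.6, 1.5, 3.2]
gripper_width: 0.0331
gripper_force: 42.6
```

View pics/c3.png

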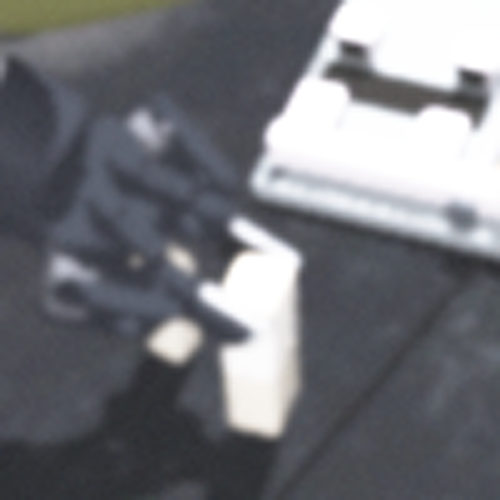

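The bar is gripped between both pads near its top. Now lift, then turn 90° and move back.

```bash
python3 - <<'E'
from h import *
rel((.43,.19,.0985),.013,30,-73.4); rel((.43,.19,.0985),.013,-15,-73.4)
E
python3 -m crank '[[0,0,2,0,0,0,0.8],[0,0,5,0,0,0,0.8],[-1,0,8,0,0,0,0.8],[-2,0,8,0,0,0,0.8],[-2,0,8,0,0,0,0.8]]' 60
python3 - <<'E'
from h import *
rel((.43,.19,.12),.013,30,-73.4); rel((.43,.19,.12),.013,-15,-73.4)
E
```

```text
shift cm [-7.18 -2.13  0.89] turn [ 25.7 -85.7   0.4] TCP [0.4362 0.1919 0.0872]
shift cm [-8.13 -2.42  0.76] turn [ 12.9 -42.5   0.3] TCP [0.4268 0.189  0.0859]
time: 3.92
position: [0.4877, 0.2131, 0.1585]
tcp_rot: [2.584, 0.37, -1.467]
contact_force: [-0.0, 0.4, -1.7]
gripper_width: 0.033
gripper_force: 62.7
shift cm [-5.15 -2.13 -4.98] turn [ 25.7 -85.5   0.4] TCP [0.4362 0.1919 0.1087]
shift cm [-6.09 -2.41 -5.11] turn [ 12.9 -42.3   0.3] TCP [0.4268 0.189  0.1074]
```

```bash
python3 -m crank '[[-3,-1,0,3,-10,0,0.8],[-5,-2,0,6,-20,0,0.8],[-5,-2,0,8,-27,0,0.8],[-5,-2,0,10,-34,0,0.8],[-5,-2,0,12,-41,0,0.8],[-5,-2,0,14.5,-48,0,0.8],[-5,-2,0,16.5,-55,0,0.8],[-5,-2,0,18.5,-62,0,0.8],[-5,-2,0,21,-69,0,0.8],[-5,-2,0,23,-76,0,0.8],[-5,-2,0,25.7,-85.5,0,0.8],[-5,-2,0,25.7,-85.5,0,0.8]]'
python3 -m crank '[[0,0,-0.5,0,0,0,0.8],[0,0,-1,0,0,0,0.8],[0,0,-1,0,0,0,0.8]]'
python3 - <<'E'
from h import *
s=env.state();print(s["joint_pos"])
rel((.43,.19,.0135),.013,30,-73.4)
snap("scene","s4");snap("top","t4")
a=cv2.imread("pics/s4_raw.png")[240:340,220:320];b=cv2.imread("pics/t4_raw.png")[210:310,180:280]
cv2.imwrite("pics/c4.png",np.hstack([cv2.resize(x,(400,400),interpolation=cv2.INTER_CUBIC) for x in(a,b)]))
E
```

```text
time: 4.92
position: [0.4374, 0.1925, 0.1562]
tcp_rot: [-2.96, -0.425, -0.702]
contact_force: [-0.4, 0.6, -1.8]
gripper_width: 0.0331
gripper_force: 62.6
time: 5.17
position: [0.4373, 0.1926, 0.1456]
tcp_rot: [-2.964, -0.425, -0.689]
contact_force: [-0.6, 0.0, -0.9]
gripper_width: 0.0331
gripper_force: 62.7
[ 0.30509844 -0.50234078  2.38232027 -0.00628758  0.80411372  1.59434473]
shift cm [ -0.11  -0.08 -14.34] turn [ 0.8 -3.7  0.2] TCP [0.4362 0.1919 0.0022]
```

View pics/c4.png

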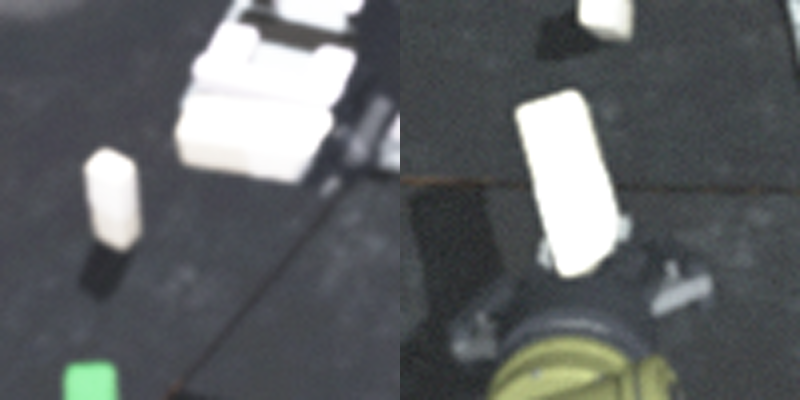

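The bar is held near-horizontal, with its length along h (crop top view from (545,100) to (575,270)). It needs 3.5° more turn, then lowering.

```bash
python3 -m crank '[[0,0,-2,0.8,-3.7,0,0.8],[0,0,-5,0.8,-3.7,0,0.8],[0,0,-8,0.8,-3.7,0,0.8],[0,0,-10,0.8,-3.7,0,0.8],[0,0,-12,0.8,-3.7,0,0.8],[0,0,-13,0.8,-3.7,0,0.8],[0,0,-13.2,0.8,-3.7,0,0.8],[0,0,-13.2,0.8,-3.7,0,0.8],[0,0,-13.2,0.8,-3.7,0,0.8]]'
python3 - <<'E'
from h import *
s=env.state()
rel((.43,.19,.0135),.013,30,-73.4);print(s["joint_pos"])
E
```

```text
time: 6.02
position: [0.4394, 0.1934, 0.0167]
tcp_rot: [-2.932, -0.422, -0.795]
contact_force: [0.5, -0.2, -1.4]
gripper_width: 0.0327
gripper_force: 62.6
shift cm [-0.31 -0.15 -1.44] turn [-0.1  0.3  0.2] TCP [0.4362 0.1919 0.0022]
[ 0.30965155 -0.28058798  2.49853509 -0.03118325  0.3944939   1.6198476 ]
```

```bash
python3 -m crank '[[0,0,-0.4,0,0,0,0.8],[0,0,-0.7,0,0,0,0.8],[0,0,-0.9,0,0,0,0.8],[0,0,-0.9,0,0,0,0.8],[0,0,-0.9,0,0,0,0.8]]'
python3 -m crank '[[0,0,-0.2,0,0,0,0.8],[0,0,-0.2,0,0,0,0.8],[0,0,-0.2,0,0,0,0.8]]'
python3 -m crank '[[0,0,-0.2,0,0,0,0.8],[0,0,-0.2,0,0,0,0.8],[0,0,-0.2,0,0,0,0.8]]'; python3 -c "
from h import *
print(env.state()['joint_pos'])
snap('scene','s5')
a=cv2.imread('pics/s5_raw.png')[240:340,220:320];cv2.imwrite('pics/c5.png',cv2.resize(a,(500,500),interpolation=cv2.INTER_CUBIC))"
```

```text
time: 6.43
position: [0.4377, 0.1929, 0.0065]
tcp_rot: [-2.933, -0.423, -0.793]
contact_force: [-0.4, 0.1, -0.9]
gripper_width: 0.0327
gripper_force: 62.6
time: 6.68
position: [0.4377, 0.1929, 0.0044]
tcp_rot: [-2.933, -0.423, -0.793]
contact_force: [-0.1, -0.1, -1.1]
gripper_width: 0.0329
gripper_force: 62.6
time: 6.93
position: [0.4383, 0.1931, 0.0031]
tcp_rot: [-2.932, -0.423, -0.795]
contact_force: [-2.0, 0.4, 2.9]
gripper_width: 0.0332
gripper_force: 65.0
[ 0.30979545 -0.24657436  2.50318288 -0.03440605  0.35574103  1.62333264]
```

```bash
python3 -m crank '[[0,0,-0.15,0,0,0,0.8],[0,0,-0.15,0,0,0,0.8],[0,0,-0.15,0,0,0,0.8]]' 30
python3 - <<'E'
from h import *
print(env.state()["contact_force"],env.state()["ft_torque"])
snap("top","t5");a=cv2.imread('pics/t5_raw.png')[220:300,190:270];b=cv2.imread('pics/s5_raw.png')[250:330,230:310]
cv2.imwrite("pics/c5.png",np.hstack([cv2.resize(x,(400,400),interpolation=cv2.INTER_CUBIC) for x in(a,b)]))
E
```

```text
time: 7.23
position: [0.4393, 0.1935, 0.0028]
tcp_rot: [-2.931, -0.423, -0.798]
contact_force: [-8.0, -2.2, 12.7]
gripper_width: 0.033
gripper_force: 69.6
[-8.02667314 -2.17078261 12.6611044 ] [-0.17424292  0.41275907 -0.10657183]
```

```bash
python3 -m crank '[[0,0,0.1,0,0,0,0.8],[0,0,0.1,0,0,0,0.62],[0,0,0.1,0,0,0,0.59],[0,0,0.1,0,0,0,0.57],[0,0,0.1,0,0,0,0.5],[0,0,0.1,0,0,0,0.4],[0,0,0.1,0,0,0,0.35],[0,0,0.1,0,0,0,0.3]]' 20
python3 -m crank '[[-0.9,-0.3,1.6,0,0,0,0.3],[-1.8,-0.6,3.2,0,0,0,0.3],[-2.9,-0.9,5.2,0,0,0,0.3],[-2.9,-0.9,7,-8,27,0,0.3],[-2.9,-0.9,9,-8,27,0,0.3],[-2.9,-0.9,12,-8,27,0,0.3],[-2.9,-0.9,12,-8,27,0,0.3]]'
python3 - <<'E'
from h import *
snap("scene","s6");snap("top","t6")
a=cv2.imread("pics/s6_raw.png")[255:335,220:300];b=cv2.imread("pics/t6_raw.png")[205:285,185:265]
cv2.imwrite("pics/c6.png",np.hstack([cv2.resize(x,(400,400),interpolation=cv2.INTER_CUBIC) for x in(a,b)]))
E
```

```text
time: 7.95
position: [0.4371, 0.1927, 0.0013]
tcp_rot: [-2.933, -0.423, -0.791]
contact_force: [-0.5, -0.2, 0.3]
gripper_width: 0.0599
gripper_force: 0.0
time: 8.53
position: [0.4126, 0.1852, 0.1294]
tcp_rot: [-3.103, -0.448, -0.068]
contact_force: [1.5, -0.4, 1.6]
gripper_width: 0.0597
gripper_force: 0.0
```

View pics/c6.png

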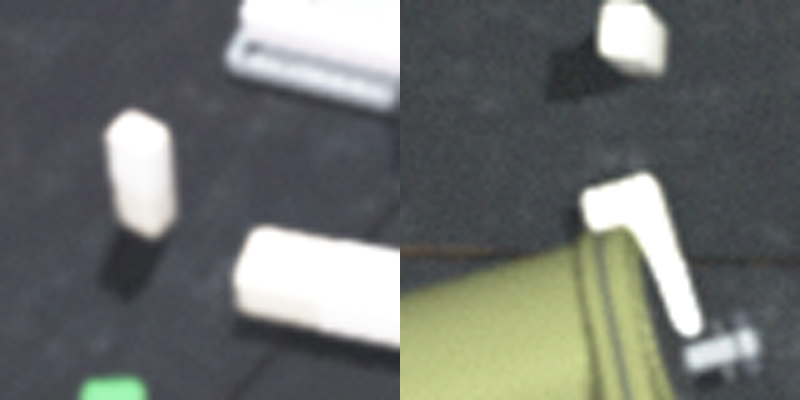

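The bar lies flat. In the top view crop (5x from 185,205) its outer corners are at (181,193) and (254,174), and the near right corner is at (300,332).

```bash
python3 - <<'E'
from h import *
f=lambda u,v:onz("top",185+u/5,205+v/5,.027)
A,B,C=f(181,193),f(254,174),f(300,332)
print(A,B,C,np.linalg.norm(A-B),np.linalg.norm(B-C),"centre",(A+C)/2)
e=B-C;print("len yaw",np.degrees(np.arctan2(e[1],e[0])))
P=(A+C)/2
rel((P[0],P[1],.07),.0,0,-73.4); print(env.state()["gripper_width"])
E
```

```text
[0.50934571 0.23204314 0.027     ] [0.51916057 0.19746437 0.027     ] [0.44411307 0.17284964 0.027     ] 0.035944720139061644 0.07898108492731253 centre [0.47672939 0.20244639 0.027     ]
len yaw 18.158904284691754
shift cm [ 6.45  1.77 -5.39] turn [-0.6  2.1  0.2] TCP [0.4767 0.2024 0.07  ]
0.059600536182129814
```

```bash
python3 -m crank '[[3,1,-3,-0.6,2.1,0.2,0.3],[5.5,1.5,-6,-0.6,2.1,0.2,0.3],[5.5,1.5,-8,-0.6,2.1,0.2,0.3],[5.5,1.5,-9,-0.6,2.1,0.2,0.3],[5.5,1.5,-9,-0.6,2.1,0.2,0.3]]'
python3 - <<'E'
from h import *
rel((.4675,.2005,.004),0,0,-73.2)
E
```

```text
time: 9.05
position: [0.4596, 0.1977, 0.0277]
tcp_rot: [3.107, 0.454, -0.015]
contact_force: [-0.1, -0.5, -0.6]
gripper_width: 0.0596
gripper_force: 0.0
shift cm [ 0.79  0.28 -2.37] turn [ 0.2 -0.5  0.2] TCP [0.4675 0.2005 0.004 ]
```

```bash
python3 -m crank '[[0.8,0.3,-1,0.2,-0.5,0.2,0.3],[0.8,0.3,-2,0.2,-0.5,0.2,0.3],[0.8,0.3,-2.3,0.2,-0.5,0.2,0.3],[0.8,0.3,-2.3,0.2,-0.5,0.2,0.4],[0.8,0.3,-2.3,0.2,-0.5,0.2,0.5],[0.8,0.3,-2.3,0.2,-0.5,0.2,0.8],[0.8,0.3,-2.3,0.2,-0.5,0.2,0.8],[0.8,0.3,-2.3,0.2,-0.5,0.2,0.8]]' 40
python3 -m crank '[[0,0,2,0,0,0,0.8],[0,0,5,0,0,0,0.8],[0,0,8,0,0,0,0.8],[0,0,10,0,0,0,0.8],[0,0,10,0,0,0,0.8]]'
python3 - <<'E'
from h import *
s=env.state();print(s["joint_pos"])
snap("top","t7");snap("scene","s7")
a=cv2.imread("pics/s7_raw.png")[215:315,230:330];b=cv2.imread("pics/t7_raw.png")[190:290,180:280]
cv2.imwrite("pics/c7.png",np.hstack([cv2.resize(x,(400,400),interpolation=cv2.INTER_CUBIC) for x in(a,b)]))
E
```

```text
time: 9.72
position: [0.4723, 0.2022, 0.01]
tcp_rot: [-3.106, -0.459, -0.015]
contact_force: [-1.7, -0.3, 5.0]
gripper_width: 0.0328
gripper_force: 40.4
time: 10.13
position: [0.475, 0.203, 0.1144]
tcp_rot: [-3.105, -0.459, -0.028]
contact_force: [0.4, 1.4, -0.3]
gripper_width: 0.0333
gripper_force: 40.5
[ 2.99766029e-01 -7.95174264e-02  2.06231291e+00  1.37502408e-04
  1.14103205e+00  1.57693524e+00]
```

```bash
python3 - <<'E'
from h import *
s=env.state();T=s["position"];R=Rr.from_rotvec(s["tcp_rot"]).as_matrix();h=R[:,0];y=R[:,1];print("h",h,"y",y)
g=cv2.imread("pics/t7_raw.png");g2=cv2.imread("pics/s7_raw.png")
zt=T[2]-.0095+.027
for off in(-.010,0,.010):
    r=[]
    for k in range(-64,68,3):
        X=T+h*k/1000+y*off;X[2]=zt
        u,v=proj("top",X)[0];r.append(int(cv2.getRectSubPix(g,(1,1),(u,v)).mean()))
    print("top",off,r)
# side face toward +y(world)= -tool y side, scene
for dz in(-.004,-.010,-.018):
    r=[]
    for k in range(-64,68,3):
        X=T+h*k/1000-y*.0175;X[2]=zt+dz
        u,v=proj("scene",X)[0];r.append(int(cv2.getRectSubPix(g2,(1,1),(u,v)).mean()))
    print("scene",dz,r)
E
```

```text
h [0.9571985  0.28927927 0.00940993] y [ 2.89293649e-01 -9.57240385e-01 -1.75204993e-04]
top -0.01 [151, 153, 156, 158, 155, 157, 162, 163, 162, 165, 166, 164, 165, 170, 168, 167, 169, 166, 170, 169, 167, 168, 166, 164, 168, 163, 162, 163, 158, 156, 158, 153, 150, 145, 146, 142, 135, 134, 132, 126, 125, 126, 127, 138]
top 0 [175, 173, 173, 175, 171, 171, 171, 174, 172, 170, 170, 173, 170, 168, 169, 169, 168, 166, 166, 168, 164, 164, 164, 160, 157, 156, 156, 155, 151, 151, 149, 148, 144, 142, 142, 143, 140, 135, 141, 140, 134, 140, 140, 137]
top 0.01 [117, 117, 118, 114, 118, 118, 120, 117, 118, 115, 115, 116, 118, 118, 117, 117, 117, 119, 120, 118, 122, 120, 120, 123, 126, 126, 125, 130, 136, 131, 135, 145, 143, 143, 147, 155, 155, 158, 160, 164, 159, 162, 165, 164]
scene -0.004 [98, 97, 99, 133, 196, 238, 251, 254, 254, 254, 255, 254, 254, 254, 254, 254, 253, 253, 248, 231, 192, 130, 76, 60, 63, 88, 136, 174, 185, 186, 208, 234, 245, 247, 247, 239, 204, 132, 85, 75, 75, 78, 79, 79]
scene -0.01 [97, 102, 101, 114, 169, 225, 245, 251, 253, 253, 252, 252, 253, 252, 252, 252, 252, 252, 247, 234, 197, 135, 80, 62, 64, 98, 170, 220, 235, 237, 237, 239, 241, 241, 241, 233, 192, 127, 84, 76, 76, 77, 79, 82]
scene -0.018 [86, 91, 91, 95, 130, 193, 233, 247, 249, 248, 248, 249, 249, 247, 248, 249, 247, 247, 247, 240, 214, 157, 97, 72, 69, 94, 159, 206, 224, 228, 229, 226, 226, 228, 225, 214, 176, 117, 82, 76, 76, 75, 77, 77]
```

```bash
sed -i 's/^print("bar"/#&/; s/^s=least/s=least/' fit.py; python3 - <<'E'
from h import *
p=[.5248,-.0210,1.817]
def W(X):
    c,s=np.cos(p[2]),np.sin(p[2]);return np.array([p[0]+c*X[0]-s*X[1],p[1]+s*X[0]+c*X[1],X[2]])
g=cv2.imread("pics/t0_raw.png").mean(2).astype(np.float32)
col=cv2.imread("pics/t0_raw.png")
def prof(y,z,xs):
    return [int(cv2.getRectSubPix(g,(1,1),tuple(map(float,proj("top",W((x/1000,y,z)))[0])))[0,0]) for x in xs]
xs=range(-8,56,2);print(list(xs))
for y in(-.095,-.087,-.025,-.017): print(y,prof(y,.033,xs))
xs=range(20,90,2);print(list(xs))
for y in(.024,.028,.032,.052,.072,.076,.080): print(y,prof(y,.058,xs))
t=W((.0205,-.056,.012))+.0035*np.array([.97,.244,0]);t[2]=.022
rel(tuple(t),0,0,-75.9)
E
```

```text
[-8, -6, -4, -2, 0, 2, 4, 6, 8, 10, 12, 14, 16, 18, 20, 22, 24, 26, 28, 30, 32, 34, 36, 38, 40, 42, 44, 46, 48, 50, 52, 54]
-0.095 [254, 255, 255, 255, 231, 169, 100, 59, 50, 55, 64, 74, 83, 83, 80, 78, 78, 79, 83, 130, 200, 238, 248, 249, 253, 254, 255, 255, 255, 255, 255, 255]
-0.087 [255, 255, 255, 253, 234, 154, 93, 63, 55, 55, 67, 76, 80, 81, 81, 80, 78, 76, 88, 126, 197, 236, 246, 248, 252, 255, 255, 255, 255, 255, 255, 255]
-0.025 [254, 255, 255, 253, 237, 147, 85, 57, 52, 57, 65, 77, 79, 80, 80, 81, 79, 79, 94, 140, 204, 241, 244, 247, 251, 255, 255, 255, 255, 255, 255, 255]
-0.017 [255, 255, 255, 254, 221, 145, 85, 64, 55, 57, 68, 78, 81, 81, 81, 82, 81, 76, 88, 140, 200, 239, 247, 248, 253, 254, 255, 255, 255, 254, 255, 255]
[20, 22, 24, 26, 28, 30, 32, 34, 36, 38, 40, 42, 44, 46, 48, 50, 52, 54, 56, 58, 60, 62, 64, 66, 68, 70, 72, 74, 76, 78, 80, 82, 84, 86, 88]
0.024 [201, 214, 229, 239, 245, 248, 246, 236, 218, 198, 186, 179, 171, 163, 164, 169, 175, 179, 180, 188, 196, 198, 195, 197, 199, 223, 235, 238, 239, 238, 234, 232, 227, 215, 196]
0.028 [173, 176, 181, 201, 231, 
[... 439 characters left out ...]
234, 246, 249, 250, 251, 254, 254, 255, 255, 255, 255, 255, 254, 239, 197]
0.072 [178, 179, 181, 201, 225, 237, 236, 224, 213, 201, 185, 175, 164, 144, 129, 132, 140, 142, 147, 165, 187, 192, 192, 192, 198, 215, 229, 227, 227, 227, 225, 222, 218, 212, 188]
0.076 [177, 177, 186, 209, 240, 249, 249, 236, 213, 191, 178, 175, 164, 140, 122, 114, 112, 111, 120, 149, 167, 176, 177, 179, 184, 209, 219, 218, 216, 215, 216, 217, 220, 216, 199]
0.08 [178, 178, 181, 199, 231, 246, 249, 243, 225, 196, 182, 181, 175, 164, 153, 144, 131, 124, 126, 138, 153, 164, 163, 163, 176, 199, 222, 228, 227, 229, 226, 226, 223, 211, 188]
shift cm [ 10.55 -18.86  -8.73] turn [-0.2  0.5 -2.7] TCP [0.5775 0.0134 0.022 ]
```

```bash
python3 -m crank '[[3,-4,0,0,0,0,0.8],[6,-8,0,0,0,-1,0.8],[8,-12,0,0,0,-2.7,0.8],[10,-16,0,0,0,-2.7,0.8],[10.5,-18.8,0,0,0,-2.7,0.8],[10.5,-18.8,-2,0,0,-2.7,0.8],[10.5,-18.8,-4.5,-0.2,0.5,-2.7,0.8],[10.5,-18.8,-4.5,-0.2,0.5,-2.7,0.8],[10.5,-18.8,-4.5,-0.2,0.5,-2.7,0.8],[10.5,-18.8,-4.5,-0.2,0.5,-2.7,0.8]]'
python3 - <<'E'
from h import *
rel((.5775,.0134,.022),0,0,-75.9)
E
```

```text
time: 11.07
position: [0.576, 0.0144, 0.0631]
tcp_rot: [3.117, 0.387, -0.005]
contact_force: [-0.5, -1.5, -0.5]
gripper_width: 0.033
gripper_force: 40.6
shift cm [ 0.15 -0.1  -4.11] turn [ 0.  -0.2 -0.1] TCP [0.5775 0.0134 0.022 ]
```

```bash
python3 -m crank '[[0.15,-0.1,-0.8,0,0,0,0.8],[0.15,-0.1,-1.6,0,0,0,0.8],[0.15,-0.1,-2.3,0,0,0,0.8],[0.15,-0.1,-2.3,0,0,0,0.8]]'
python3 -m crank '[[0,0,-0.6,0,0,0,0.8],[0,0,-1.2,0,0,0,0.8],[0,0,-1.5,0,0,0,0.8],[0,0,-1.5,0,0,0,0.8]]'
python3 - <<'E'
from h import *
rel((.5775,.0134,.022),0,0,-75.9)
E
```

```text
time: 11.4
position: [0.577, 0.0134, 0.0392]
tcp_rot: [3.117, 0.387, -0.006]
contact_force: [-0.9, -1.1, -1.9]
gripper_width: 0.0328
gripper_force: 40.6
time: 11.73
position: [0.5775, 0.013, 0.0248]
tcp_rot: [3.117, 0.386, -0.005]
contact_force: [-0.1, -0.0, -1.2]
gripper_width: 0.0331
gripper_force: 40.6
shift cm [ 0.    0.04 -0.28] turn [ 0.1 -0.2 -0. ] TCP [0.5775 0.0134 0.022 ]
```

```bash
python3 -m crank '[[0,0,-0.2,0,0,0,0.8],[0,0,-0.3,0,0,0,0.8],[0,0,-0.3,0,0,0,0.8]]'
python3 -m crank '[[0,0,-0.1,0,0,0,0.8],[0,0,-0.1,0,0,0,0.8]]'
```

```text
time: 11.98
position: [0.5783, 0.0129, 0.0229]
tcp_rot: [3.117, 0.386, -0.002]
contact_force: [0.1, -0.4, -1.3]
gripper_width: 0.0329
gripper_force: 40.6
time: 12.15
position: [0.5786, 0.0129, 0.0223]
tcp_rot: [3.117, 0.386, -0.001]
contact_force: [0.2, -0.1, -0.6]
gripper_width: 0.0327
gripper_force: 40.7
```

```bash
python3 -m crank '[[-0.05,0,-0.15,0,0,0,0.8],[-0.05,0,-0.15,0,0,0,0.8],[-0.05,0,-0.15,0,0,0,0.8]]'
python3 -m crank '[[0,0,-0.1,0,0,0,0.8],[0,0,-0.1,0,0,0,0.8]]'
```

```text
time: 12.4
position: [0.5786, 0.0129, 0.0221]
tcp_rot: [3.117, 0.386, 0.0]
contact_force: [-3.8, 0.5, 5.8]
gripper_width: 0.0333
gripper_force: 41.5
time: 12.57
position: [0.5787, 0.0129, 0.0221]
tcp_rot: [3.117, 0.386, -0.001]
contact_force: [-4.9, -0.3, 12.1]
gripper_width: 0.0328
gripper_force: 42.2
```

```bash
python3 -m crank '[[0,0,0.15,0,0,0,0.7],[0,0,0.15,0,0,0,0.6],[0,0,0.15,0,0,0,0.55],[0,0,0.15,0,0,0,0.5],[0,0,0.15,0,0,0,0.45],[0,0,0.15,0,0,0,0.45]]' 20
python3 -m crank '[[0,0,2,0,0,0,0.45],[0,0,5,0,0,0,0.45],[0,0,9,0,0,0,0.45],[0,0,13,0,0,0,0.45],[0,4,15,0,0,0,0.45],[0,8,16,0,0,0,0.45],[0,12,16,0,0,0,0.45],[0,16,16,0,0,0,0.45],[0,20,16,0,0,0,0.45],[0,20,16,0,0,0,0.45]]'
python3 - <<'E'
from h import *
snap("top","t8");snap("scene","s8")
a=cv2.imread("pics/t8_raw.png")[180:300,270:390];b=cv2.imread("pics/s8_raw.png")[195:295,262:362]
def st(im,lo=100): return np.clip((im.astype(float)-lo)*255/(255-lo),0,255).astype(np.uint8)
cv2.imwrite("pics/c8.png",np.hstack([cv2.resize(st(x),(400,400),interpolation=cv2.INTER_CUBIC) for x in(a,b)]))
p=[.5248,-.0210,1.817]
def W(X):
    c,s=np.cos(p[2]),np.sin(p[2]);return np.array([p[0]+c*X[0]-s*X[1],p[1]+s*X[0]+c*X[1],X[2]])
g=cv2.imread("pics/t8_raw.png").mean(2).astype(np.float32)
P=lambda x,y,z:int(cv2.getRectSubPix(g,(1,1),tuple(map(float,proj("top",W((x,y,z)))[0])))[0,0])
print("y",[P(.02,y/1000,.039) for y in range(-125,20,3)])
for y in(-.07,-.056,-.042):print("x",[P(x/1000,y,.039) for x in range(-12,60,2)])
E
```

```text
time: 13.07
position: [0.5776, 0.013, 0.0207]
tcp_rot: [3.117, 0.386, -0.002]
contact_force: [0.1, 0.4, -1.1]
gripper_width: 0.047
gripper_force: 0.0
time: 13.9
position: [0.5771, 0.219, 0.1811]
tcp_rot: [-3.115, -0.395, 0.001]
contact_force: [0.3, -0.7, -1.0]
gripper_width: 0.0468
gripper_force: 0.0
y [81, 75, 74, 70, 70, 97, 208, 255, 255, 255, 255, 255, 255, 255, 255, 255, 255, 255, 255, 255, 255, 255, 255, 255, 255, 255, 255, 255, 255, 255, 255, 255, 255, 255, 255, 254, 255, 254, 246, 158, 184, 241, 244, 250, 251, 232, 214, 237, 241]
x [249, 249, 249, 249, 249, 249, 252, 254, 254, 255, 255, 255, 255, 255, 255, 255, 255, 255, 255, 255, 255, 254, 254, 249, 228, 185, 173, 171, 172, 172, 173, 194, 225, 243, 247, 248]
x [249, 248, 248, 248, 249, 250, 253, 254, 255, 255, 254, 255, 255, 255, 255, 255, 255, 255, 255, 255, 255, 255, 255, 254, 249, 208, 178, 171, 172, 174, 176, 195, 223, 243, 247, 248]
x [249, 249, 248, 248, 248, 250, 253, 255, 255, 255, 255, 254, 255, 255, 254, 255, 255, 254, 255, 255, 255, 255, 255, 255, 243, 212, 176, 174, 173, 172, 180, 203, 236, 247, 248, 247]
```

View pics/c8.png

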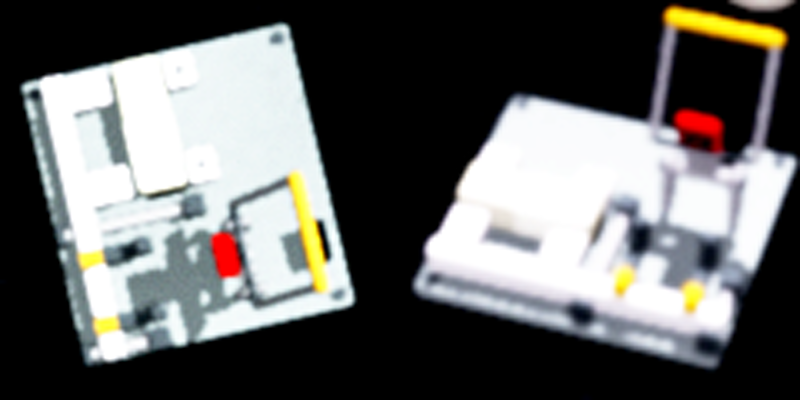

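The bar lies flat between the jaws (left crop from (135,60) to (160,190)), within about 2 mm of centre. There are brass marks at (90,258) and (107,325), and dark blocks at (135,248) and (150,315). I'll triangulate these to locate the keeper.

```bash
python3 - <<'E'
from h import *
t=cv2.imread("pics/t8_raw.png");s=cv2.imread("pics/s8_raw.png")
def blobs(im,x,y,w,h,f,k=8):
    c=cv2.resize(im[y:y+h,x:x+w],None,fx=k,fy=k,interpolation=cv2.INTER_CUBIC)
    m=f(c).astype(np.uint8);n,l,st,ce=cv2.connectedComponentsWithStats(m)
    for i in range(1,n):
        if st[i,4]>60: print("  c",((ce[i]+.5)/k-.5+[x,y]).round(1),"bb",(st[i,:4]/k+[x,y,0,0]).round(1),st[i,4]/k/k)
hsv=lambda c:cv2.cvtColor(c,cv2.COLOR_BGR2HSV)
yel=lambda c:(hsv(c)[...,0]>15)&(hsv(c)[...,0]<35)&(hsv(c)[...,1]>90)
dark=lambda c:c.mean(2)<135
print("top yel");blobs(t,285,230,100,60,yel);print("top dark");blobs(t,292,240,35,45,dark)
print("scene yel");blobs(s,300,190,70,85,yel);print("scene dark");blobs(s,312,240,35,35,dark)
p=[.5248,-.0210,1.817]
def C(X):
    d=X[:2]-p[:2];c,n=np.cos(p[2]),np.sin(p[2]);return np.array([c*d[0]+n*d[1],-n*d[0]+c*d[1],X[2]]).round(4)
# approx from crops: top 270+u/3.33,180+v/3.33 ; scene 262+(u-400)/4,195+v/4
tt=lambda u,v:("top",270+u/3.333,180+v/3.333);ss=lambda u,v:("scene",262+(u-400)/4,195+v/4)
print("yel",C(tri(tt(90,258),ss(622,282))),C(tri(tt(107,325),ss(693,297))))
print("dark",C(tri(tt(135,248),ss(637,240))),C(tri(tt(150,315),ss(710,255))))
E
```

```text
top yel
  c [362.4 250.4] bb [356.4 232.4  11.5  35. ] 133.390625
  c [296.7 257.4] bb [294.1 256.    6.5   4.2] 18.890625
  c [301.5 277.1] bb [298.8 275.8   6.6   4. ] 18.78125
top dark
  c [308.5 255.1] bb [306.8 253.5   4.8   4.2] 14.65625
  c [312.7 274.7] bb [310.9 272.5   5.    5.2] 15.96875
  c [292.5 281.8] bb [292.  278.1   2.6   6.9] 12.265625
  c [322.7 284. ] bb [318.1 283.1   8.9   1.9] 8.359375
scene yel
  c [342.9 201.3] bb [327.5 196.   31.8  11.2] 197.34375
  c [317.3 265.2] bb [316.  263.2   3.9   5.2] 13.328125
  c [334.6 269. ] bb [333.5 266.6   3.8   6. ] 16.5625
scene dark
  c [321.7 254.3] bb [320.1 251.8   4.2   6.2] 21.78125
  c [338.8 258.6] bb [337.1 256.1   4.4   6.2] 22.875
  c [346.1 268.3] bb [345.8 267.    1.2   4.6] 3.53125
  c [346.1 273.6] bb [345.9 272.6   1.1   2.4] 1.84375
yel [0.0793 0.0282 0.0354] [0.0781 0.0769 0.0362]
dark [0.0466 0.0285 0.0427] [0.0466 0.078  0.0449]
```

```bash
cat >> h.py <<'E'
CP=[.5248,-.0210,1.817]
def CW(x,z,y=52):
    "clamp mm -> world m"
    c,s=np.cos(CP[2]),np.sin(CP[2]);x,y,z=x/1000,y/1000,z/1000
    return (CP[0]+c*x-s*y,CP[1]+s*x+c*y,z)
def WC(X):
    d=np.array(X[:2])-CP[:2];c,n=np.cos(CP[2]),np.sin(CP[2]);return (np.array([c*d[0]+n*d[1],-n*d[0]+c*d[1],X[2]])*1000).round(1)
E
python3 -m crank '[[-2,-4,3,0,0,0,0.6],[-4,-8,6,0,0,0,0.6],[-5,-16,6,0,0,0,0.6],[-7,-24,6,0,0,0,0.6],[-8.6,-31.5,6,0,0,0,0.6],[-8.6,-31.5,6,0,0,0,0.6],[-8.6,-31.5,6,0,0,0,0.6],[-8.6,-31.5,6,0,0,0,0.6],[-8.6,-31.5,6,0,0,0,0.6],[-8.6,-31.5,6,0,0,0,0.6],[-8.6,-31.5,6,0,0,0,0.6]]'
python3 - <<'E'
from h import *
rel(CW(-66,129),0,0,-75.9);s=env.state();print(s["joint_pos"],WC(s["position"]))
E
```

```text
time: 14.92
position: [0.4913, -0.103, 0.2408]
tcp_rot: [3.118, 0.381, -0.002]
contact_force: [-0.1, 0.2, 0.6]
gripper_width: 0.0342
gripper_force: 0.0
shift cm [ -0.09   0.53 -11.18] turn [ 0.  -0.1  0.2] TCP [ 0.4905 -0.0977  0.129 ]
[-3.13093749e-01 -2.15768521e-01  1.96211845e+00 -8.80994642e-04
  1.39621327e+00  1.01452842e+00] [-71.3  52.5 240.8]
```

```bash
python3 -m crank '[[-0.1,0.5,-2,0,0,0,0.6],[-0.1,0.5,-5,0,0,0,0.6],[-0.1,0.5,-8,0,0,0,0.6],[-0.1,0.5,-10,0,0,0,0.6],[-0.1,0.5,-11.2,0,0,0,0.6],[-0.1,0.5,-11.2,0,0,0,0.6],[-0.1,0.5,-11.2,0,0,0,0.6]]'
python3 -m crank '[[0,0,0,0,0,0,0.7],[0,0,0,0,0,0,0.8],[0,0,0,0,0,0,0.8],[0,0,0,0,0,0,0.8]]' 20
python3 - <<'E'
from h import *
s=env.state();print(WC(s["position"]),s["gripper_width"])
snap("scene","s9");snap("top","t9")
g=cv2.imread("pics/s9_raw.png");h=cv2.cvtColor(g,cv2.COLOR_BGR2HSV);m=((h[...,0]>15)&(h[...,0]<35)&(h[...,1]>90)).astype(np.uint8);m[:190]=0;m[285:]=0;m[:,:300]=0;m[:,375:]=0
n,l,st,ce=cv2.connectedComponentsWithStats(m);print([(c.round(1),q) for c,q in zip(ce[1:],st[1:])if q[4]>5])
E
```

```text
time: 15.5
position: [0.491, -0.0963, 0.129]
tcp_rot: [3.117, 0.388, -0.003]
contact_force: [0.1, 0.1, 0.4]
gripper_width: 0.0342
gripper_force: 0.0
time: 15.83
position: [0.4915, -0.0973, 0.1303]
tcp_rot: [3.116, 0.386, 0.001]
contact_force: [1.4, -0.5, 0.2]
gripper_width: 0.017
gripper_force: 0.0
[-65.9  50.8 130.3] 0.017017579119217092
[(array([331.6, 199.1]), array([327, 196,  10,   7,  48], dtype=int32)), (array([351.8, 203.2]), array([346, 200,  13,   7,  76], dtype=int32)), (array([317.6, 264.7]), array([316, 262,   4,   6,  20], dtype=int32)), (array([334.8, 268.8]), array([333, 266,   5,   7,  28], dtype=int32))]
```

```bash
python3 -m crank '[[-0.3,1,0.4,0,0,0,0.8],[-0.6,2.1,0.85,0,0,0,0.8],[-0.9,3,1,0,0,0,0.8],[-1.1,4,1.05,0,0,0,0.8],[-1.4,5,0.95,0,0,0,0.8],[-1.7,6.1,0.75,0,0,0,0.8],[-2,7.3,0.3,0,0,0,0.8],[-2.3,8.4,-0.3,0,0,0,0.8],[-2.3,8.4,-0.3,0,0,0,0.8],[-2.3,8.4,-0.3,0,0,0,0.8]]'
cat > yel.py <<'E'
from h import *
import sys
def y(cam,box):
    g=env.capture(cam)[:,:,::-1];cv2.imwrite(f"pics/{sys.argv[1]}_{cam}.png",g)
    h=cv2.cvtColor(np.ascontiguousarray(g),cv2.COLOR_BGR2HSV);m=((h[...,0]>15)&(h[...,0]<35)&(h[...,1]>90)).astype(np.uint8)
    k=np.zeros_like(m);x0,y0,x1,y1=box;k[y0:y1,x0:x1]=1;n,l,st,ce=cv2.connectedComponentsWithStats(m*k)
    print(cam,[(c.round(1).tolist(),q[:4].tolist()) for c,q in zip(ce[1:],st[1:])if q[4]>5])
y("scene",(290,180,380,290));y("top",(280,220,390,300))
s=env.state();print(WC(s["position"]),s["contact_force"].round(1),s["gripper_width"])
E
python3 yel.py y1
```

```text
time: 16.77
position: [0.4669, -0.0122, 0.1249]
tcp_rot: [3.117, 0.388, -0.005]
contact_force: [-0.2, 0.1, -0.7]
gripper_width: 0.0174
gripper_force: 0.2
scene [([353.6, 183.6], [349, 180, 11, 9]), ([321.6, 222.6], [317, 220, 11, 6]), ([342.8, 227.9], [337, 225, 13, 7]), ([317.3, 264.9], [316, 263, 4, 5]), ([334.3, 268.8], [333, 266, 4, 7])]
top [([324.6, 273.3], [323, 272, 4, 4]), ([301.4, 276.7], [299, 275, 6, 5])]
[ 21.6  53.4 125.8] [-0.2 -0.4 -0.1] 0.017098328389202673
```

```bash
python3 -m crank '[[-0.2,0.9,-0.7,0,0,0,0.8],[-0.35,1.8,-1.5,0,0,0,0.8],[-0.5,2.5,-2.5,0,0,0,0.8],[-0.65,3.1,-3.7,0,0,0,0.8],[-0.8,3.6,-5.2,0,0,0,0.8],[-0.8,3.7,-6,0,0,0,0.8],[-0.85,3.75,-6.9,0,0,0,0.8],[-0.85,3.7,-7.5,0,0,0,0.8],[-0.8,3.7,-8.1,0,0,0,0.8],[-0.8,3.7,-8.1,0,0,0,0.8]]'
python3 yel.py y2; python3 -c "
from h import *
for d in(0,3):print(proj('scene',[CW(48+d,48,52-36),CW(48+d,48,52),CW(48+d,48,52+36)]).round(1).tolist(),proj('scene',[CW(57,58,52-36),CW(57,58,88)]).round(1).tolist())"
```

```text
time: 17.7
position: [0.4592, 0.0238, 0.0437]
tcp_rot: [3.117, 0.385, -0.005]
contact_force: [0.1, -0.7, 0.0]
gripper_width: 0.0173
gripper_force: 0.0
scene [([318.6, 256.6], [316, 254, 6, 6]), ([336.9, 260.8], [332, 258, 12, 6]), ([317.4, 265.2], [316, 263, 4, 5]), ([334.3, 269.0], [333, 267, 4, 6])]
top [([300.8, 277.8], [299, 277, 5, 3]), ([311.2, 277.9], [310, 276, 4, 6])]
[59.2 51.9 45.1] [-0.2 -0.8 -0.7] 0.017010620968918477
[[316.3, 252.9], [329.3, 256.0], [342.4, 259.1]] [[315.3, 252.6], [341.5, 258.9]]
[[316.0, 253.6], [329.0, 256.8], [342.1, 259.9]] [[315.3, 252.6], [341.5, 258.9]]
```

The crossbar is down past the horns, resting on the arms. Now draw it in under the noses.

```bash
python3 -m crank '[[0,0,-0.3,0,0,0,0.8],[0.1,-0.3,-0.3,0,0,0,0.8],[0.2,-0.7,-0.3,0,0,0,0.8],[0.25,-1,-0.3,0,0,0,0.8],[0.3,-1.2,-0.3,0,0,0,0.8],[0.35,-1.35,-0.3,0,0,0,0.8],[0.35,-1.35,-0.3,0,0,0,0.8]]'
python3 yel.py y3
```

```text
time: 18.38
position: [0.4635, 0.0103, 0.0422]
tcp_rot: [3.117, 0.385, -0.001]
contact_force: [0.8, 3.9, 0.5]
gripper_width: 0.017
gripper_force: 1.9
scene [([320.6, 254.3], [317, 252, 8, 5]), ([337.2, 258.3], [333, 256, 10, 6]), ([317.4, 265.2], [316, 263, 4, 5]), ([334.5, 269.3], [333, 267, 4, 6])]
top [([301.9, 276.2], [299, 274, 7, 6]), ([314.8, 277.7], [313, 275, 4, 6])]
[45.3 51.8 42.2] [0.1 4.  0.2] 0.016825454297811276
```

Hooked: there is a 4 N reaction and the crossbar sits on the seat line. Next, back off, lift clear and shut the fingers for the lever.

```bash
python3 -m crank '[[-0.1,0.4,0,0,0,0,0.8],[-0.1,0.4,0,0,0,0,0.8],[-0.1,0.4,2,0,0,0,0.8],[-0.1,0.4,4,0,0,0,0.8],[-0.1,0.4,7,0,0,0,0.8],[-0.1,0.4,10.5,0,0,0,1],[0.4,-1.6,11,0,0,0,1],[0.8,-3.5,11,0,0,0,1],[0.8,-3.5,9,0,0,0,1],[0.8,-3.5,6.5,0,0,0,1],[0.8,-3.5,6.5,0,0,0,1]]' 40
python3 yel.py y4
```

```text
time: 19.4
position: [0.4679, -0.0247, 0.1025]
tcp_rot: [-3.118, -0.385, 0.015]
contact_force: [-1.1, 0.2, -1.5]
gripper_width: -0.0001
gripper_force: 0.0
scene [([354.5, 183.6], [351, 180, 9, 9]), ([329.9, 256.6], [317, 252, 26, 10]), ([317.4, 265.2], [316, 263, 4, 5]), ([334.6, 269.2], [333, 267, 4, 6])]
top [([313.7, 272.6], [312, 266, 5, 15]), ([301.3, 276.8], [298, 275, 7, 5])]
[  9.8  53.8 106.1] [-1.2  0.1  0.6] -3.739382902957648e-05
```

```bash
python3 -m crank '[[0.4,-1,-0.1,0,0,0,1],[0.65,-1.9,-0.2,0,0,0,1],[0.75,-2.3,-0.2,0,0,0,1],[0.85,-2.75,-0.2,0,0,0,1],[1,-3.4,-0.3,0,0,0,1],[1.2,-4.1,-0.5,0,0,0,1],[1.35,-4.8,-0.9,0,0,0,1],[1.55,-5.55,-1.35,0,0,0,1],[1.55,-5.55,-1.35,0,0,0,1]]'
python3 yel.py y5
```

```text
time: 20.25
position: [0.4866, -0.0813, 0.0925]
tcp_rot: [3.117, 0.384, -0.004]
contact_force: [-0.1, -0.4, 0.3]
gripper_width: -0.0001
gripper_force: 0.0
scene [([356.4, 183.7], [353, 180, 7, 8]), ([330.7, 254.5], [317, 250, 27, 10]), ([318.5, 262.8], [317, 260, 4, 6]), ([335.5, 266.7], [334, 264, 4, 7])]
top [([314.1, 259.8], [311, 248, 7, 23]), ([300.4, 256.6], [298, 255, 6, 4]), ([304.9, 276.2], [302, 274, 6, 5])]
[-48.2  51.9  92.7] [-1.1 -0.2  0.6] 0.00020551324835850604
```

```bash
python3 -m crank '[[0.17,-0.7,-0.7,0,0,0,1],[0.34,-1.35,-1.4,0,0,0,1],[0.45,-1.7,-1.9,0,0,0,1],[0.5,-2,-2.4,0,0,0,1],[0.55,-2.2,-2.9,0,0,0,1],[0.6,-2.4,-3.4,0,0,0,1],[0.6,-2.4,-3.4,0,0,0,1]]'
python3 yel.py y6
```

```text
time: 20.93
position: [0.4919, -0.1043, 0.0579]
tcp_rot: [3.117, 0.386, -0.005]
contact_force: [0.3, 0.4, 0.7]
gripper_width: -0.0001
gripper_force: 0.0
scene [([357.9, 183.7], [357, 181, 3, 6]), ([331.5, 253.7], [318, 249, 27, 10]), ([319.0, 261.9], [317, 259, 5, 7]), ([336.0, 266.0], [334, 263, 5, 7])]
top [([316.3, 264.1], [312, 248, 10, 33]), ([302.0, 256.5], [299, 254, 6, 5]), ([306.4, 276.2], [304, 274, 6, 5])]
[-72.8  51.6  59. ] [-0.2  0.2  0.8] -0.0004042493525401782
```

```bash
python3 -m crank '[[0,0,-0.4,0,0,0,1],[0,0,-0.6,0,0,0,1],[0,0,-0.8,0,0,0,1],[0,0,-0.8,0,0,0,1]]'
python3 -m crank '[[0,0,-0.3,0,0,0,1],[0,0,-0.3,0,0,0,1]]'
```

```text
time: 21.37
position: [0.493, -0.1041, 0.0528]
tcp_rot: [3.117, 0.386, -0.003]
contact_force: [-3.4, 1.0, 8.9]
gripper_width: 0.0003
gripper_force: 4.5
time: 21.53
position: [0.4932, -0.1041, 0.0524]
tcp_rot: [3.117, 0.387, -0.005]
contact_force: [-13.0, 2.8, 25.4]
gripper_width: -0.0001
gripper_force: 13.0
```

The lever is on its stop: 25 N at z = 52.5 mm, where 53 was expected. Retreat and verify.

```bash
python3 -m crank '[[0,0,1,0,0,0,1],[0,0,4,0,0,0,1],[0,0,8,0,0,0,1],[0,0,12,0,0,0,1],[0,0,16,0,0,0,1],[-2,-4,17,0,0,0,1],[-4,-8,17,0,0,0,1],[-4,-12,17,0,0,0,1],[-4,-16,17,0,0,0,1],[-4,-20,17,0,0,0,1],[-4,-20,17,0,0,0,1],[-4,-20,17,0,0,0,1]]'
python3 yel.py y7; python3 - <<'E'
from h import *
for cam,box in(("scene",(290,200,380,290)),("top",(280,190,390,300))):
    g=cv2.imread(f"pics/y7_{cam}.png");h=cv2.cvtColor(g,cv2.COLOR_BGR2HSV)
    m=(((h[...,0]<8)|(h[...,0]>172))&(h[...,1]>150)).astype(np.uint8);k=np.zeros_like(m);x0,y0,x1,y1=box;k[y0:y1,x0:x1]=1
    n,l,st,ce=cv2.connectedComponentsWithStats(m*k);print(cam,"red",[(c.round(1).tolist(),q.tolist()) for c,q in zip(ce[1:],st[1:])if q[4]>5])
    print("pred closed grip",proj(cam,CW(-25-52,53)).round(1),"bar seat",proj(cam,CW(39,48)).round(1),proj(cam,CW(42,48)).round(1))
g=cv2.imread("pics/y7_top.png").mean(2).astype(np.float32)
P=lambda x,y,z:int(cv2.getRectSubPix(g,(1,1),tuple(map(float,proj("top",CW(x,z,y))[0])))[0,0])
print("y",[P(17,y,39) for y in range(-119,-96,2)],[P(17,y,39) for y in range(-20,6,2)])
E
```

```text
time: 22.53
position: [0.4523, -0.3059, 0.2181]
tcp_rot: [3.118, 0.381, -0.002]
contact_force: [0.1, 0.1, -0.2]
gripper_width: -0.0001
gripper_force: 0.0
scene [([291.3, 181.8], [290, 181, 4, 3]), ([352.1, 183.3], [345, 180, 15, 8]), ([330.8, 253.5], [318, 250, 27, 9]), ([318.5, 262.5], [317, 260, 4, 6]), ([335.9, 266.9], [335, 265, 3, 5])]
top [([315.8, 263.5], [312, 248, 9, 33]), ([301.7, 256.1], [300, 254, 5, 5]), ([305.9, 276.2], [304, 274, 5, 5])]
[-256.5  138.9  218.1] [-0.5  0.2 -0.3] 0.00016495060796161716
scene red [([343.4, 223.7], [336, 220, 14, 10, 81])]
pred closed grip [[342.6 223.8]] bar seat [[330.3 253.6]] [[330.  254.4]]
top red [([365.6, 251.7], [359, 246, 14, 13, 133])]
pred closed grip [[364.4 252.3]] bar seat [[316.  263.5]] [[314.7 263.8]]
y [72, 73, 73, 74, 82, 120, 213, 248, 255, 255, 255, 255] [255, 255, 255, 255, 252, 225, 148, 158, 212, 243, 248, 248, 252]
```

```bash
python3 -c "
from station import env
print(env.job_done())"
```

```text
the job is handed in; nothing more can be done
None
```

The job is handed in: the white bar was laid flat, put on the bed and clamped, with the crossbar hooked on the keeper and the lever shut flat on its stop. The bar sits about 2–3 mm off centre along the jaws by my image measurement, and I left that uncorrected.

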